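# Lock the paper-roll bar with a linchpin

## Task

The square bar of the paper-roll stand needs its linchpin: take the pin with the hinged ring out of its wooden holder, find the cross hole in the bar and push the pin gently down through it until its collar sits on the bar, with the ring still open and pointing out past the bar's free end. Then swing the ring down over the bar's end and on past the pin's lower tip until it snaps over it and stays. Go gently, do not force the pin or its ring against the bar, and leave the other things on the bench where they are.

Things in the scene. Friction and masses are not known exactly. Their poses are not given: they have to be found in the camera images.
- stand: Fixed grey bench stand with a roll of kraft paper (130 mm diameter, 250 mm long) on a level square steel bar, 24 x 24 mm. Origin on the bench straight below point bar_hole; z up; the bar runs along y, free end to +y, roll to -y. Near side plate (70 mm wide, 150 high) at y = -100 mm. Bar underside 96 mm, top face 120 mm above the bench. The bar does not move under ordinary forces.
- bar_hole (a point): Where the centre of the bar's cross hole would be, level with the bar's top face, if the bar were drawn fully out; axes as the stand's. The bar was left 5 to 25 mm short of that, so the real hole lies at x = 0 and an unknown y between -25 and -5 mm: find it by feel or by eye. The hole is vertical, 12 mm wide, right through the bar, 22 mm from the bar's free end.
- linchpin_knob (a point): Steel linchpin, about 0.2 kg, upright and loose in its holder at the start. Point to grasp: on the axis of its round dark knob (22 mm diameter, 32 high), 13 mm below the top. z up along the pin, y the way the open ring sticks out, x along the hinge. Below this point: knob's end 19 mm, hinge axis 27, collar (24 mm diameter) underside 35, then a 10 mm shank, hemispherical tip at 79.
- linchpin_seat (a point): Centre of the underside of the linchpin's collar, 35 mm below the knob point, 44 mm above the tip; axes as the knob point's. At the start it rests on the top of a wooden holder block (34 x 34 mm, 55 mm high, 13 mm hole); at the end it rests on the bar's top face.
- ring_bow (a point): Middle of the outer cross bar of the linchpin's ring, a U of round 5 mm steel wire, 51.5 mm from the hinge axis. Its two legs, 24 mm either side of the pin's axis (so they pass outside the bar), are straight for 40 mm and then cranked, so that the cross bar runs 8 mm ahead of (below, when level) the line of the legs. Fingers set astride the bar can push both legs at once.
- ring (a joint): Angle of the ring's legs, rad: 0 straight out level, 1.57 hanging parallel to the pin, 1.80 end stop. Friction (0.035 N m) keeps it where it is left. From about 1.3 the cross bar meets the pin's round tip and must stretch its spring (2 N per mm, 3 mm at most): 3 to 9 N on the legs, pushed from the bar's free end towards the roll. It passes the tip at 1.42 and snaps on: locked above 1.50.
- spare_holder: Second wooden holder block of the same size, with the spare pin.
- spare_pin: Shorter plain pin without a ring (68 mm long, small 20 mm head) standing in the other holder: not wanted. Origin at its lower tip.
- tape_a: Roll of packing tape, 96 mm diameter, 48 mm high, flat on the bench; leave alone. Origin at its underside.
- bottle: Water bottle, 64 mm diameter, 200 mm high; leave alone. Origin at its underside.
- marker: Black marker lying on the bench, 12 mm thick, about 110 mm long; leave alone. Origin at its underside.
- scanner: Hand scanner lying flat, 170 x 75 x 38 mm; leave alone. Origin at its underside.
- tape_gun: Tape gun lying flat, about 220 mm long and 58 mm high; leave alone. Origin at the underside of its tape roll.

How it is judged:
By the outcome, as a careful person would: the job done as asked, in the order asked, and still so for the second after the job is handed in, with the robot touching nothing.
It also fails if it takes over 69 s, if anything falls off the work surface, if the arm or the gripper's body presses on something with over 40 N, if the wrist force passes 120 N, or if a joint passes its speed limit or range.

## Robot

A 7-joint arm with a two-finger parallel gripper is mounted at the origin on the work surface. World frame = base frame: x ahead of the robot, y to its left, z up, the work surface at z = 0. Lengths are in m, angles in rad, forces in N, time in s.
With the tool pointing down it reaches from about 0.4 to 0.85 m from the base axis. Payload 10.4 kg.
Tool frame: the origin (TCP) lies at the very end of the fingers, on their centre line; the grasp point (between the pads) lies 19 mm behind it; x points along the fingers, z is the direction in which the jaws open and shut, and the axes are right-handed (so a half turn about x gives the same grasp; the last joint's range is limited). The gripper opens to 85 mm and grips with 20 to 120 N. Pads are 22 mm wide; open, the fingers measure 114 mm over their backs; the gripper's body (76 mm by 85 mm) begins 54 mm behind the grasp point. The pads swing forward as they close: fully open they stand 13 mm farther back than shut.
Start: joints at [-1.27, 0.332, -0.065, 1.46, 0.022, 1.35, -0.088], TCP at [0.199, 0.593, 0.231] pointing down, gripper open.
Joint ranges: [-2.6, 2.6], [-0.5, 2.12], [-1.47, 1.34], [0.16, 2.42], [-1.27, 4.41], [0.06, 2.06], [-2.6, 2.6]. Speed limits (rad/s): [2.22, 2.22, 2.79, 2.79, 3.14, 3.14, 3.14].

## Interface

Orientations are given as a unit quaternion [x, y, z, w].
In Python, from workcell import telemetry, viewer, manip, spot_in, mark_of gives the robot as it stands. The module is installed in compiled form; this text tells all that it offers.
- The arm moves only by the shell command python3 -m crank 'ROWS' [FORCE]. ROWS is JSON, a list of rows, each a list of 3 entries, a list of its own where there are three numbers: the closure, from 0 (fully open) to 1 (shut), then the shift along the world's x, y, z in cm, then the turn, a rotation vector about the world's x, y, z in rad. A call has 1 to 12 rows; each row shifts and turns the commanded pose from where the row before left it; what a row does not reach is not made up. A row lasts 1/12 s, in which the tool goes at most 41.7 mm and 7.16 degrees, less where a joint would pass 70% of its speed; a pose out of reach is approached as far as the arm can. A call with a gripper value outside its range is refused whole. The fingers move at their own pace and stop on an object; FORCE is the grip in N (left out, the last holds). Time passes only in rows, so rows that do not move let the fingers close. It gives the time, the measured TCP pose, the force and the opening at its end, in the units of the state.
- telemetry.get_obs(): the state, without advancing time (a new reading comes with each control period).
- viewer.camera(name): name is "scene" or "top" or "wrist"; returns a dict with "frame" (400x640x3 uint8, red, green, blue), "intrinsics" (3x3 intrinsics, pixels), "cam_to_world" (4x4, takes a point from camera to world coordinates). Camera axes: x right, y up, looking along -z (the intrinsics and any distortion apply to the point x, -y, -z); pixel columns grow to the right and rows downward; lengths in m; the calibration is good to about 2 mm. A picture is of the moment at which its call begins. There is no depth.
- manip.hand_in(): hands the job in, once; it reports no verdict.
Trained networks look in a picture, given as the dict that the camera call returned (one of the last four; its "shot" number tells which), for a name from the list of things; names that differ only in an ending like _2 or _b are one class to them, and where a whole thing is asked for, a point or a joint stands for the part that bears it (a point fixed in the world has none). Each returns a list of dicts, best first, with "conf" (0 to 1); they miss things now and then, are a little off and sometimes report something else, mostly with a low value. They report only what shows in the picture. A call takes as long as a camera call.
- spot_in(thing, picture): "location" ([x, y, z] in m, in the coordinates of the camera as it stood for that picture, good to about 4 mm: the middle of the surface that is visible of it).
- mark_of(thing, picture): "location" ([x, y, z] in m, in the coordinates of the camera as it stood for that picture, good to about 4 mm: a listed point, or the origin of a listed thing).
The state is a dict: "clock": time; "joint_pos": joint angles; "joint_velocities": joint speeds; "tau": joint torques, N m; "position": TCP position; "ee_rot": TCP orientation; "ft_force": force on the tool from outside, world axes, zero at the start; "torque": the same for the moment, N m; "grip_width": opening from 0.0 (shut) to 1.0 (fully open).
Only numpy, scipy, OpenCV 4.12 (cv2) and the standard library are available. Lean on these libraries where they do the work, as an engineer would, in place of code of your own. Each camera call takes 0.05 s, during which the arm holds its last target. There are 200 camera calls.

## Working session

There is one attempt and no reset: what is moved stays moved. The work goes in short steps, Python scripts to look and compute and a shell command to move; the robot and the scene stay as the last step left them, time stands still between calls to the robot, and variables do not carry over. Pictures are saved under pics/ and viewed, about 8 in all and at most 12, crops included, and the job is handed in when it is done.

```bash
mkdir -p pics; cat > h.py <<'E'
import numpy as np, cv2
from workcell import telemetry, viewer, manip, spot_in, mark_of
def cam(n,save=None):
    p=viewer.camera(n)
    if save: cv2.imwrite('pics/'+save,cv2.cvtColor(p['frame'],cv2.COLOR_RGB2BGR))
    return p
def w(p,l):
    return (np.array(p['cam_to_world'])@np.r_[l,1])[:3]
def px(p,X):
    c=np.linalg.inv(p['cam_to_world'])@np.r_[X,1]; q=np.array(p['intrinsics'])@[c[0],-c[1],-c[2]]; return q[:2]/q[2]
def ray(p,uv,z):
    T=np.array(p['cam_to_world']); d=np.linalg.inv(p['intrinsics'])@[uv[0],uv[1],1]; d=T[:3,:3]@[d[0],-d[1],-d[2]]
    return T[:3,3]+d*(z-T[2,3])/d[2]
def st():
    o=telemetry.get_obs(); print({k:np.round(o[k],3).tolist() for k in ('clock','joint_pos','position','ee_rot','ft_force','torque','grip_width')})
E
python3 - <<'E'
from h import *
st()
for c in ('scene','top','wrist'):
    p=cam(c,c+'0.png')
    for t in ('stand','bar_hole','linchpin_knob','linchpin_seat','ring_bow','spare_pin','tape_a','bottle','marker','scanner','tape_gun'):
        for d in mark_of(t,p)[:2]:
            print(c,t,round(d['conf'],2),w(p,d['location']).round(3),px(p,w(p,d['location'])).round())
a=[cv2.imread('pics/%s0.png'%c) for c in ('scene','top')]
E
```

```text
{'clock': 0.0, 'joint_pos': [-1.27, 0.333, -0.065, 1.461, 0.022, 1.35, -0.088], 'position': [0.199, 0.592, 0.23], 'ee_rot': [-0.413, 0.574, 0.413, 0.574], 'ft_force': [-0.398, -0.003, 0.232], 'torque': [-0.012, -0.024, -0.031], 'grip_width': 1.002}
scene stand 0.22 [0.624 0.22  0.057] [367. 223.]
scene bar_hole 0.64 [ 0.496 -0.009  0.121] [206. 250.]
scene linchpin_knob 0.64 [0.62  0.223 0.091] [366. 205.]
scene linchpin_seat 0.86 [0.622 0.219 0.055] [365. 223.]
scene ring_bow 0.46 [0.616 0.269 0.053] [375. 207.]
scene tape_a 0.76 [0.69  0.069 0.002] [356. 325.]
scene tape_a 0.57 [0.615 0.272 0.054] [376. 205.]
scene bottle 0.77 [0.751 0.178 0.002] [423. 293.]
scene bottle 0.45 [0.441 0.17  0.002] [266. 224.]
scene marker 0.73 [ 0.35   0.112 -0.001] [209. 225.]
scene marker 0.49 [0.623 0.22  0.056] [366. 223.]
scene scanner 0.58 [ 0.37   0.004 -0.002] [171. 267.]
scene tape_gun 0.6 [ 0.494  0.38  -0.001] [346. 179.]
scene tape_gun 0.45 [ 0.373  0.003 -0.004] [172. 269.]
top stand 0.84 [ 0.499 -0.009  0.001] [416. 232.]
top bar_hole 0.55 [ 0.503 -0.012  0.116] [432. 223.]
top bar_hole 0.33 [ 0.751  0.179 -0.   ] [315. 105.]
top linchpin_knob 0.75 [0.623 0.22  0.091] [291. 157.]
top linchpin_seat 0.69 [0.624 0.221 0.051] [292. 162.]
top ring_bow 0.57 [0.613 0.271 0.056] [264. 167.]
top ring_bow 0.56 [ 0.493  0.383 -0.003] [208. 236.]
top spare_pin 0.46 [0.447 0.169 0.011] [321. 260.]
top tape_a 0.63 [ 0.694  0.074 -0.005] [368. 133.]
top bottle 0.91 [ 0.749  0.18  -0.003] [314. 106.]
top scanner 0.8 [ 0.373  0.003 -0.   ] [411. 301.]
top tape_gun 0.9 [ 0.492  0.385 -0.001] [207. 237.]
wrist bottle 0.21 [ 0.371  0.005 -0.001] [ 31. 369.]
wrist scanner 0.77 [ 0.369  0.005 -0.001] [ 31. 368.]
```

View pics/scene0.png

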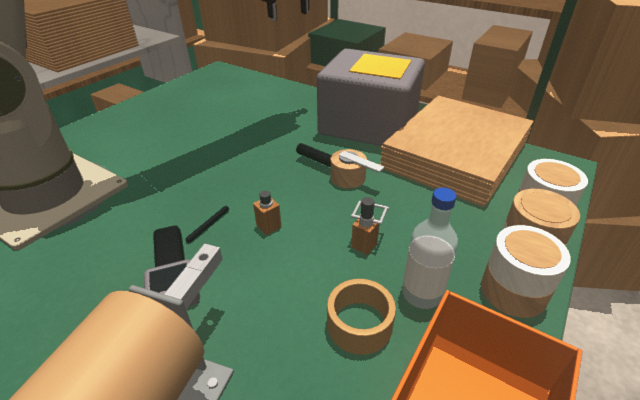

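View pics/top0.png

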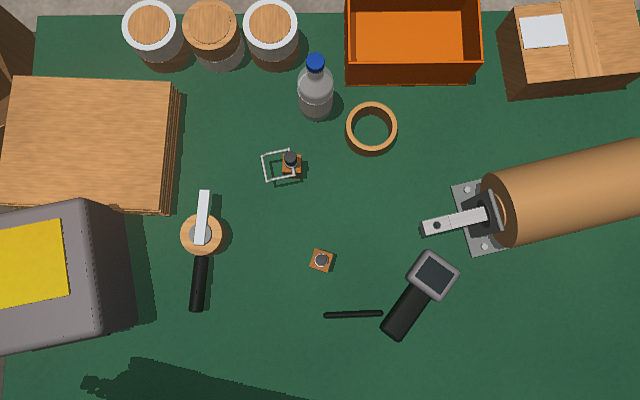

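The scene picture shows the linchpin at (366,215), its ring pointing away from the camera, and the bar with its hole near (203,257). In the top view the pin is at (291,158) with the ring to the left. The bar runs from about (422,230) to (490,215), with the hole near (447,222). Next I'll measure these more exactly.

```bash
python3 - <<'E'
from h import *
from scipy.spatial.transform import Rotation as R
print(R.from_quat([-0.413,0.574,0.413,0.574]).as_matrix().round(3))
for c,ts in (('scene',(150,230,80,60)),('top',(410,195,90,60))):
    p=viewer.camera(c); print(c,p['cam_to_world'].round(3).tolist() if hasattr(p['cam_to_world'],'round') else p['cam_to_world'])
    x,y,a,b=ts; im=cv2.cvtColor(p['frame'],cv2.COLOR_RGB2BGR)[y:y+b,x:x+a]
    cv2.imwrite('pics/c_%s.png'%c,cv2.resize(im,None,fx=6,fy=6,interpolation=cv2.INTER_CUBIC))
p=viewer.camera('top')
for uv in ((447,222),(422,227),(424,236),(480,207),(482,220)): print(uv,ray(p,uv,.12).round(4))
a=cv2.imread('pics/c_scene.png');b=cv2.imread('pics/c_top.png')
h=np.zeros((360,480+30,3),np.uint8)
cv2.imwrite('pics/c.png',np.hstack([cv2.resize(a,(400,300)),cv2.resize(b,(400,267))[:].copy() if 0 else cv2.copyMakeBorder(cv2.resize(b,(400,267)),0,33,0,0,cv2.BORDER_CONSTANT)]))
E
```

```text
[[ 0.    -0.948  0.318]
 [ 0.     0.318  0.948]
 [-1.     0.     0.   ]]
scene [[0.848, -0.334, 0.412, 0.84], [0.53, 0.529, -0.663, -0.247], [0.004, 0.78, 0.626, 0.52], [0.0, 0.0, 0.0, 1.0]]
top [[-0.004, 0.988, -0.152, 0.424], [-1.0, -0.006, -0.01, 0.177], [-0.011, 0.152, 0.988, 0.872], [0.0, 0.0, 0.0, 1.0]]
(447, 222) [ 0.5047 -0.0355  0.12  ]
(422, 227) [0.4968 0.0054 0.12  ]
(424, 236) [0.4821 0.0028 0.12  ]
(480, 207) [ 0.5291 -0.0905  0.12  ]
(482, 220) [ 0.5077 -0.0925  0.12  ]
```

View pics/c.png

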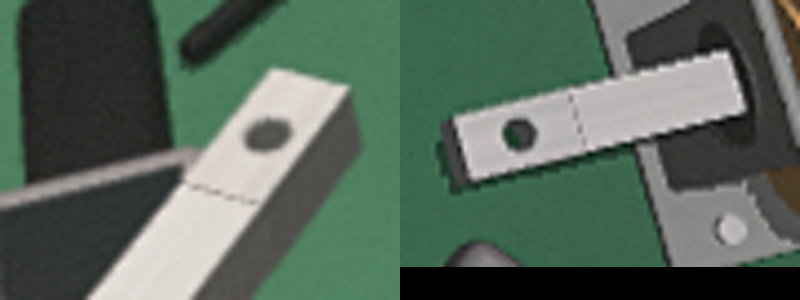

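The left crop shows the hole at scene pixel (203.6,257), and the right crop shows it at top pixel (436.8,225.1). The bar's edges are clear.

```bash
python3 - <<'E'
from h import *
p=cam('top'); s=cam('scene')
f=lambda u,v:ray(p,(410+(u-400)/4.444,195+v/4.444),.12)
print('hole top',f(519,134),'scene',ray(s,(203.6,257),.12))
A,B,C,D=f(453,115),f(470,182),f(725,50),f(745,110)
for a,b in((C,A),(D,B),((C+D)/2,(A+B)/2)):
    d=(b-a)[:2]; print(a.round(4),b.round(4),'dir deg',np.degrees(np.arctan2(d[1],d[0])))
print('endmid',(A+B)/2)
# ring direction estimates
for q,n in((p,'top'),(s,'scene')):
  for t in('linchpin_knob','linchpin_seat','ring_bow'):
    for d in mark_of(t,q)[:1]: print(n,t,round(d['conf'],2),w(q,d['location']).round(4))
im=[]
for q,(x,y) in((p,(250,140)),(s,(340,190))):
    c=cv2.cvtColor(q['frame'],cv2.COLOR_RGB2BGR)[y:y+40,x:x+60] if q is p else cv2.cvtColor(q['frame'],cv2.COLOR_RGB2BGR)[y:y+60,x:x+60]
    im.append(cv2.copyMakeBorder(cv2.resize(c,None,fx=6,fy=6,interpolation=cv2.INTER_CUBIC),0,360-6*c.shape[0],0,0,cv2.BORDER_CONSTANT))
cv2.imwrite('pics/pin.png',np.hstack(im))
E
```

```text
hole top [ 0.49966905 -0.01869654  0.12      ] scene [ 0.50217985 -0.01939336  0.12      ]
[ 0.5303 -0.0957  0.12  ] [0.5068 0.0051 0.12  ] dir deg 103.11303040971744
[ 0.508  -0.1017  0.12  ] [ 4.822e-01 -1.000e-04  1.200e-01] dir deg 104.27933863534214
[ 0.5192 -0.0987  0.12  ] [0.4945 0.0025 0.12  ] dir deg 103.6998257249343
endmid [0.49448992 0.00253146 0.12      ]
top linchpin_knob 0.88 [0.6221 0.2238 0.0917]
top linchpin_seat 0.73 [0.6222 0.22   0.0508]
scene linchpin_knob 0.59 [0.6209 0.2241 0.0895]
scene linchpin_seat 0.69 [0.6219 0.2215 0.0578]
scene ring_bow 0.73 [ 0.4975 -0.0071  0.118 ]
```

View pics/pin.png

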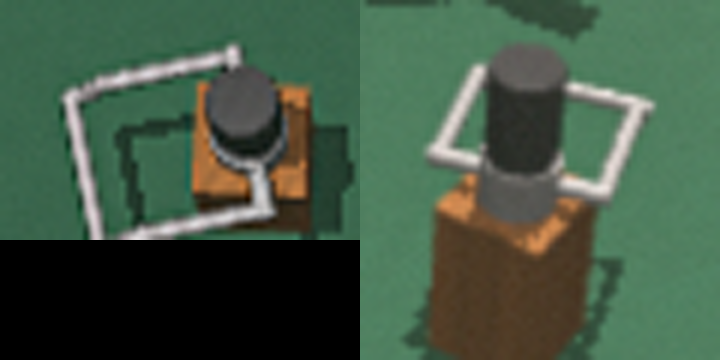

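The pin crop shows the knob top at top pixel (290.8,155.8) and scene pixel (367.8,201.2). The ring legs run to the left in the top view, and nothing obstructs the fingers.

```bash
python3 - <<'E'
from h import *
p=cam('top'); s=cam('scene')
print('knob',ray(p,(290.8,155.8),.103),ray(s,(367.8,201.2),.103))
f=lambda u,v,z:ray(p,(250+u/6,140+v/6),z)[:2]
a,b=f(235,55,.063),f(265,210,.063); c,d=f(72,95,.055),f(97,240,.055)
print(a,b,c,d)
for v in (c-a,d-b,(c+d-a-b),a-b): print(np.degrees(np.arctan2(v[1],v[0])))
E
```

```text
knob [0.62167943 0.2202253  0.103     ] [0.62314276 0.22028986 0.103     ]
[0.64424607 0.22543354] [0.59666889 0.21635429] [0.63430813 0.27525767] [0.58951236 0.26720438]
101.28019928262572
98.01107248760208
99.63690283218324
10.80397210946253
```

```bash
R='[0,[1.76,-1.55,0],[0,0,-0.0444]]'; python3 -m crank '[[0,[1.76,-1.55,0],[0,0,-0.0444]],[0,[1.76,-1.55,0],[0,0,-0.0444]],[0,[1.76,-1.55,0],[0,0,-0.0444]],[0,[1.76,-1.55,0],[0,0,-0.0444]],[0,[1.76,-1.55,0],[0,0,-0.0444]],[0,[1.76,-1.55,0],[0,0,-0.0444]],[0,[1.76,-1.55,0],[0,0,-0.0444]],[0,[1.76,-1.55,0],[0,0,-0.0444]],[0,[1.76,-1.55,0],[0,0,-0.0444]],[0,[1.76,-1.55,0],[0,0,-0.0444]],[0,[1.76,-1.55,0],[0,0,-0.0444]],[0,[1.76,-1.55,0],[0,0,-0.0444]]]' 40
python3 -m crank '[[0,[1.76,-1.55,0],[0,0,-0.0444]],[0,[1.76,-1.55,0],[0,0,-0.0444]],[0,[1.76,-1.55,0],[0,0,-0.0444]],[0,[1.76,-1.55,0],[0,0,-0.0444]],[0,[1.76,-1.55,0],[0,0,-0.0444]],[0,[1.76,-1.55,0],[0,0,-0.0444]],[0,[1.76,-1.55,0],[0,0,-0.0444]],[0,[1.76,-1.55,0],[0,0,-0.0444]],[0,[1.76,-1.55,0],[0,0,-0.0444]],[0,[1.76,-1.55,0],[0,0,-0.0444]],[0,[1.76,-1.55,0],[0,0,-0.0444]],[0,[0,0,0],[0,0,0]]]'
python3 - <<'E'
from h import *
from scipy.spatial.transform import Rotation as R
st(); M=R.from_quat(telemetry.get_obs()['ee_rot']).as_matrix(); print(M.round(3))
p=cam('wrist','w1.png')
for t in ('linchpin_knob','linchpin_seat','ring_bow'):
    for d in mark_of(t,p)[:1]: print(t,round(d['conf'],2),w(p,d['location']).round(4),px(p,w(p,d['location'])).round())
print(p['cam_to_world'].round(3))
E
```

```text
clock: 3.45
position: [0.4118, 0.4049, 0.2313]
ee_rot: [-0.246, 0.663, 0.246, 0.663]
ft_force: [0.3, 0.8, -0.2]
grip_width: 1.003
clock: 4.45
position: [0.6073, 0.23, 0.231]
ee_rot: [-0.077, 0.703, 0.075, 0.703]
ft_force: [1.0, -0.8, 0.6]
grip_width: 0.996
{'clock': 4.45, 'joint_pos': [-0.699, 0.395, 0.358, 1.409, -0.135, 1.362, -0.123], 'position': [0.607, 0.23, 0.231], 'ee_rot': [-0.077, 0.703, 0.075, 0.703], 'ft_force': [1.022, -0.765, 0.584], 'torque': [-0.032, -0.024, 0.018], 'grip_width': 0.996}
[[ 0.001 -0.213  0.977]
 [-0.003  0.977  0.213]
 [-1.    -0.003  0.001]]
linchpin_knob 0.81 [0.6189 0.2192 0.0875] [328. 197.]
linchpin_seat 0.97 [0.6212 0.2232 0.0577] [330. 187.]
ring_bow 0.57 [0.6112 0.2726 0.0521] [331. 143.]
[[ 0.977 -0.203 -0.063  0.592]
 [ 0.213  0.935  0.285  0.301]
 [ 0.001 -0.292  0.956  0.373]
 [ 0.     0.     0.     1.   ]]
```

View pics/w1.png

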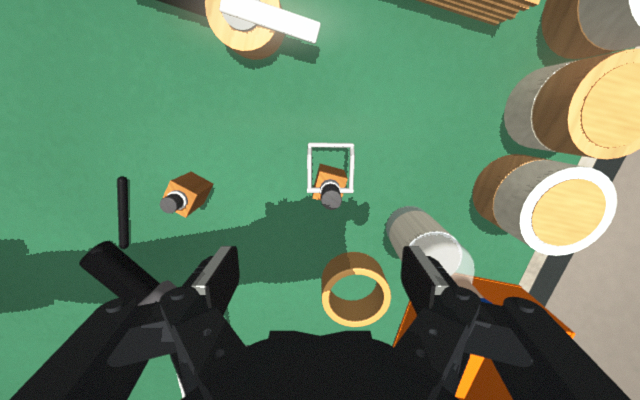

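The wrist picture shows the pin at (330,195) with its ring square to the image, bow at (308–353,145). The jaws are therefore within 1–2° of the hinge direction. I'll descend and grasp.

```bash
python3 -m crank '[[0,[1.0,-0.6,-0.5],[0,0,0]],[0,[0.5,-0.35,-1.4],[0,0,0]],[0,[0,0,-2],[0,0,0]],[0,[0,0,-2],[0,0,0]],[0,[0,0,-2],[0,0,0]],[0,[0,0,-2],[0,0,0]],[0,[0,0,-1.5],[0,0,0]],[0,[0,0,-1.5],[0,0,0]],[0,[0,0,-1],[0,0,0]],[0,[0,0,-0.5],[0,0,0]],[0,[0,0,0],[0,0,0]],[0,[0,0,0],[0,0,0]]]' 40
python3 - <<'E'
from h import *
st()
p=cam('wrist','w2.png')
E
```

```text
clock: 5.65
position: [0.6189, 0.2265, 0.0875]
ee_rot: [-0.08, 0.702, 0.08, 0.703]
ft_force: [0.6, 0.2, 0.4]
grip_width: 1.001
{'clock': 5.65, 'joint_pos': [-0.663, 0.526, 0.329, 1.54, -0.182, 1.106, -0.068], 'position': [0.619, 0.226, 0.088], 'ee_rot': [-0.08, 0.702, 0.08, 0.703], 'ft_force': [0.582, 0.246, 0.358], 'torque': [-0.015, 0.011, -0.022], 'grip_width': 1.001}
```

View pics/w2.png

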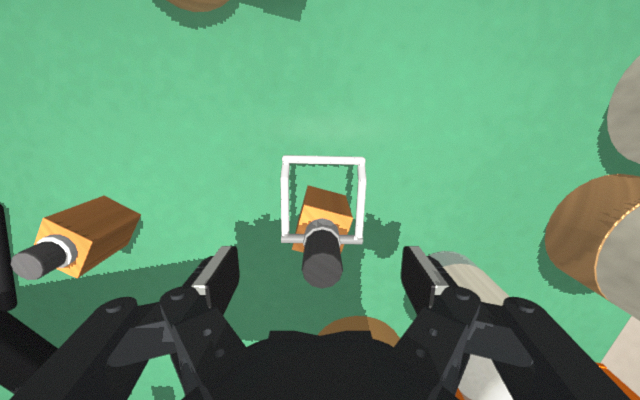

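The fingers are centred at column 320, the knob is at (322,268), and the ring is level. The remaining offset is forward and down, so I'll compute it.

```bash
python3 - <<'E'
from h import *
p=cam('wrist'); print('knobtop',ray(p,(322,268),.103)); 
for uv in ((283,160),(366,161)): print(ray(p,uv,.055))
for t in ('linchpin_knob','linchpin_seat','ring_bow'):
    for d in mark_of(t,p)[:1]: print(t,round(d['conf'],2),w(p,d['location']).round(4))
E
```

```text
knobtop [0.62129203 0.22268673 0.103     ]
[0.58652544 0.26491485 0.055     ]
[0.6381692  0.27606919 0.055     ]
linchpin_knob 0.69 [0.6196 0.2206 0.093 ]
ring_bow 0.65 [0.6102 0.2714 0.0532]
```

```bash
python3 -m crank '[[0,[0.15,-0.3,-0.3],[0,0,0]],[0,[0.1,-0.2,-0.6],[0,0,0]],[0,[0,0,-0.6],[0,0,0]],[0,[0,0,0],[0,0,0]],[0,[0,0,0],[0,0,0]],[1,[0,0,0],[0,0,0]],[1,[0,0,0],[0,0,0]],[1,[0,0,0],[0,0,0]],[1,[0,0,0],[0,0,0]],[1,[0,0,0],[0,0,0]],[1,[0,0,0],[0,0,0]],[1,[0,0,0],[0,0,0]]]' 40; python3 -c "
from h import *
st()"
```

```text
clock: 6.9
position: [0.6213, 0.2216, 0.0726]
ee_rot: [-0.08, 0.702, 0.08, 0.703]
ft_force: [0.1, 0.0, 2.9]
grip_width: 0.238
{'clock': 6.9, 'joint_pos': [-0.653, 0.543, 0.326, 1.549, -0.189, 1.08, -0.056], 'position': [0.621, 0.222, 0.073], 'ee_rot': [-0.08, 0.702, 0.08, 0.703], 'ft_force': [0.071, 0.03, 2.864], 'torque': [-0.026, -0.032, -0.078], 'grip_width': 0.238}
```

```bash
python3 -m crank '[[1,[0,0,0],[0,0,0]],[1,[0,0,0],[0,0,0]],[1,[0,0,0.3],[0,0,0]],[1,[0,0,0.7],[0,0,0]],[1,[0,0,1.2],[0,0,0]],[1,[0,0,1.5],[0,0,0]],[1,[0,0,2],[0,0,0]],[1,[0,0,2.2],[0,0,0]],[1,[0,0,2.2],[0,0,0]],[1,[0,0,2],[0,0,0]],[1,[0,0,1.5],[0,0,0]],[1,[0,0,0],[0,0,0]]]' 40; python3 - <<'E'
from h import *
st()
p=cam('wrist','w3.png')
for t in ('linchpin_knob','linchpin_seat','ring_bow'):
    for d in mark_of(t,p)[:1]: print(t,round(d['conf'],2),w(p,d['location']).round(4))
s=cam('scene')
for t in ('linchpin_knob','linchpin_seat','ring_bow'):
    for d in mark_of(t,s)[:1]: print(t,round(d['conf'],2),w(s,d['location']).round(4))
E
```

```text
clock: 7.9
position: [0.6227, 0.2218, 0.2131]
ee_rot: [-0.079, 0.701, 0.08, 0.705]
ft_force: [0.4, 0.3, -1.5]
grip_width: 0.248
{'clock': 7.9, 'joint_pos': [-0.671, 0.426, 0.357, 1.406, -0.15, 1.33, -0.083], 'position': [0.623, 0.222, 0.213], 'ee_rot': [-0.079, 0.701, 0.08, 0.705], 'ft_force': [0.398, 0.307, -1.503], 'torque': [-0.045, -0.07, 0.027], 'grip_width': 0.248}
linchpin_knob 0.58 [0.619  0.2182 0.2313]
linchpin_seat 0.62 [0.6226 0.2247 0.2016]
ring_bow 0.72 [0.6112 0.2717 0.1951]
linchpin_knob 0.92 [0.619  0.2226 0.2269]
linchpin_seat 0.56 [0.6236 0.2219 0.1906]
```

View pics/w3.png

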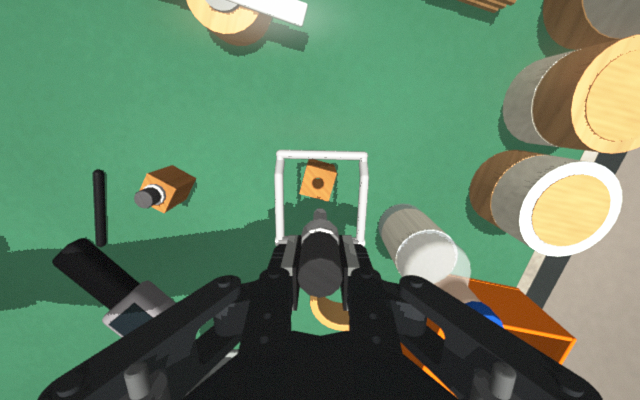

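The pin is held upright with the ring square and open, its tip at (320,213). I'm moving above the bar.

```bash
python3 -m crank '[[1,[-0.6,-1.2,0],[0,0,0.003]],[1,[-1.1,-2.2,0],[0,0,0.003]],[1,[-1.3,-2.5,0],[0,0,0.003]],[1,[-1.3,-2.5,0],[0,0,0]],[1,[-1.3,-2.5,0],[0,0,0]],[1,[-1.3,-2.5,0],[0,0,0]],[1,[-1.3,-2.5,0],[0,0,0]],[1,[-1.3,-2.5,0],[0,0,0]],[1,[-1.3,-2.5,0],[0,0,0]],[1,[-1.0,-2.2,0],[0,0,0]],[1,[-0.5,-1.0,0],[0,0,0]],[1,[0,0,0],[0,0,0]]]' 40; python3 - <<'E'
from h import *
from scipy.spatial.transform import Rotation as R
st(); M=R.from_quat(telemetry.get_obs()['ee_rot']).as_matrix(); print(M.round(4))
p=cam('wrist','w4.png')
print(px(p,[.5007,-.019,.12]))
for t in ('bar_hole','linchpin_seat','ring_bow'):
    for d in mark_of(t,p)[:1]: print(t,round(d['conf'],2),w(p,d['location']).round(4))
im=cv2.imread('pics/w4.png')[100:300,180:460]; cv2.imwrite('pics/w4c.png',cv2.resize(im,(784,560),interpolation=cv2.INTER_CUBIC))
E
```

```text
clock: 9.3
position: [0.4973, -0.0222, 0.2084]
ee_rot: [-0.081, 0.702, 0.081, 0.702]
ft_force: [0.1, 0.2, -2.0]
grip_width: 0.247
{'clock': 9.3, 'joint_pos': [-0.502, 0.054, 0.475, 1.845, -0.026, 1.248, 0.211], 'position': [0.497, -0.022, 0.208], 'ee_rot': [-0.081, 0.702, 0.081, 0.702], 'ft_force': [0.137, 0.163, -2.006], 'torque': [-0.008, 0.015, -0.025], 'grip_width': 0.247}
[[ 1.000e-04 -2.287e-01  9.735e-01]
 [ 1.000e-04  9.735e-01  2.287e-01]
 [-1.000e+00  1.000e-04  1.000e-04]]
[324.32192722 198.50698548]
bar_hole 0.6 [ 0.4967 -0.0073  0.1181]
linchpin_seat 0.72 [ 0.4994 -0.019   0.1907]
ring_bow 0.95 [0.4896 0.027  0.1895]
```

View pics/w4c.png

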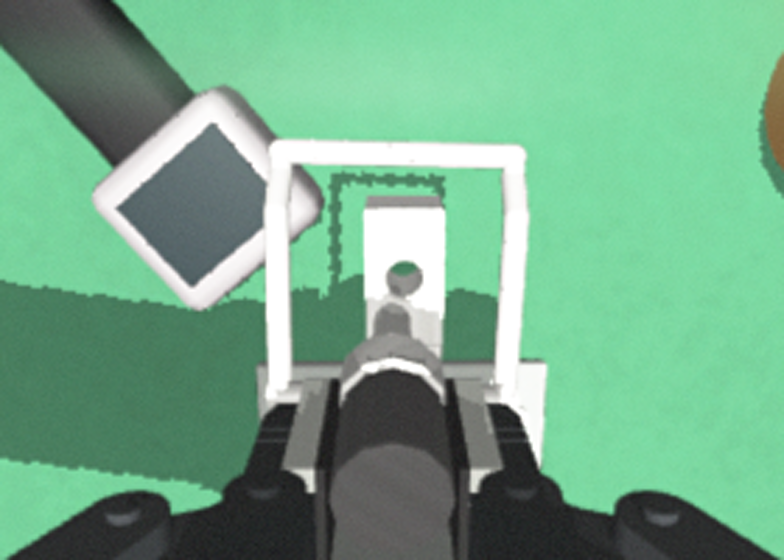

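The crop shows the hole at full-image pixel (324.3,198.9), which matches the predicted (324.3,198.5). The pin's round tip is centred near (320,214.3), and the bar and ring are aligned to about 1°.

```bash
python3 - <<'E'
from h import *
p=cam('wrist'); st()
a=ray(p,(324.3,198.9),.12); b=ray(p,(320,214.3),.1518)
print(a,b,a-b)
# knob/collar check: knob top circle centre crop(393,490)
print(ray(p,(180+393/2.8,100+490/2.8),.2084+.0174+.013))
E
```

```text
{'clock': 9.55, 'joint_pos': [-0.505, 0.058, 0.471, 1.842, -0.028, 1.248, 0.21], 'position': [0.499, -0.018, 0.208], 'ee_rot': [-0.083, 0.702, 0.083, 0.702], 'ft_force': [-0.161, -0.765, -2.588], 'torque': [-0.033, -0.029, -0.009], 'grip_width': 0.24}
[ 0.50201149 -0.01517827  0.12      ] [ 0.49894215 -0.01862376  0.1518    ] [ 0.00306935  0.00344549 -0.0318    ]
[ 0.49850215 -0.01661259  0.2388    ]
```

```bash
python3 -m crank '[[1,[0.15,-0.1,-0.3],[0,0,0]],[1,[0,0,-0.6],[0,0,0]],[1,[0,0,-0.6],[0,0,0]],[1,[0,0,-0.3],[0,0,0]],[1,[0,0,0],[0,0,0]],[1,[0,0,0],[0,0,0]],[1,[0,0,0],[0,0,0]],[1,[0,0,0],[0,0,0]]]' 40; python3 - <<'E'
from h import *
st()
p=cam('wrist','w5.png'); np.savez('w5.npz',T=p['cam_to_world'],K=p['intrinsics']); st()
im=cv2.imread('pics/w5.png')[130:280,220:420]; cv2.imwrite('pics/w5c.png',cv2.resize(im,(800,600),interpolation=cv2.INTER_CUBIC))
print(px(p,[.5007,-.019,.12]))
E
```

```text
clock: 10.22
position: [0.4998, -0.0205, 0.1906]
ee_rot: [-0.083, 0.702, 0.083, 0.702]
ft_force: [-0.7, 0.3, -1.9]
grip_width: 0.246
{'clock': 10.217, 'joint_pos': [-0.5, 0.076, 0.474, 1.863, -0.037, 1.21, 0.222], 'position': [0.5, -0.02, 0.191], 'ee_rot': [-0.083, 0.702, 0.083, 0.702], 'ft_force': [-0.734, 0.346, -1.886], 'torque': [-0.042, -0.022, 0.012], 'grip_width': 0.246}
{'clock': 10.267, 'joint_pos': [-0.5, 0.076, 0.474, 1.863, -0.037, 1.21, 0.221], 'position': [0.5, -0.02, 0.191], 'ee_rot': [-0.083, 0.702, 0.083, 0.702], 'ft_force': [-0.962, -0.698, -1.189], 'torque': [-0.031, 0.039, -0.054], 'grip_width': 0.242}
[321.11843193 206.14005925]
```

View pics/w5c.png

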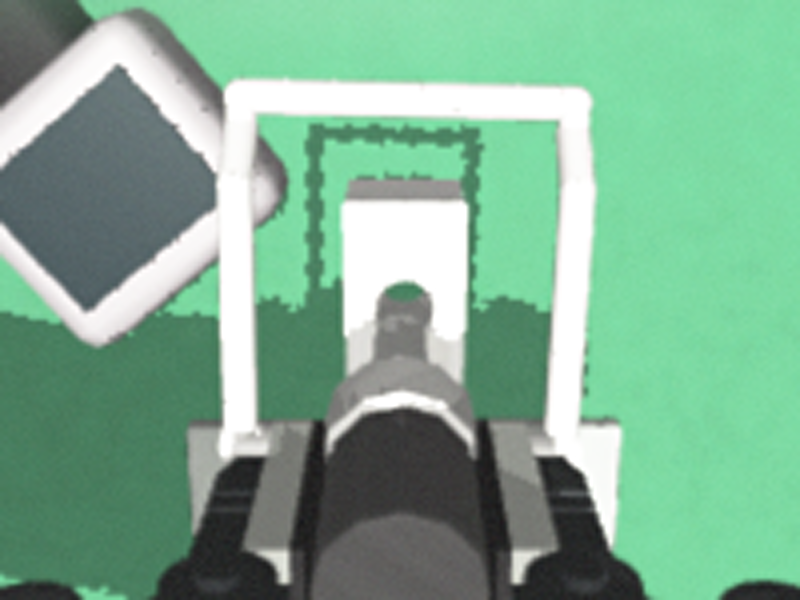

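The crop shows the pin tip almost over the hole. The hole centre is about crop (404.5,306) and the tip sphere centre about (402,325), with a green crescent of open hole showing ahead of the tip.

```bash
python3 - <<'E'
from h import *
d=np.load('w5.npz'); p=dict(cam_to_world=d['T'],intrinsics=d['K'])
f=lambda u,v,z:ray(p,(220+u/4,130+v/4),z)
u=np.array([-.2287,.9735,0])
a=f(404.5,306,.12); b=f(402,325,.134); print(a,b,a-b,'along',(a-b)@u,'hole from end',f(404.5,200,.12),(f(404.5,200,.12)-a)@u)
print('hole top edge from end',(f(404.5,200,.12)-f(404.5,281,.12))@u)
E
```

```text
[ 0.50077697 -0.01929792  0.12      ] [ 0.50003355 -0.01858645  0.134     ] [ 0.00074342 -0.00071147 -0.014     ] along -0.0008626359681245289 hole from end [0.49563909 0.0021124  0.12      ] 0.022017980894388094
hole top edge from end 0.016710343402555183
```

```bash
python3 -m crank '[[1,[0.07,-0.07,0],[0,0,0]],[1,[0,0,-0.2],[0,0,0]],[1,[0,0,-0.2],[0,0,0]],[1,[0,0,-0.2],[0,0,0]],[1,[0,0,-0.2],[0,0,0]],[1,[0,0,-0.2],[0,0,0]],[1,[0,0,-0.2],[0,0,0]],[1,[0,0,-0.2],[0,0,0]],[1,[0,0,0],[0,0,0]],[1,[0,0,0],[0,0,0]]]' 40; python3 -c "
from h import *
st()"
```

```text
clock: 11.1
position: [0.5003, -0.0208, 0.1762]
ee_rot: [-0.083, 0.702, 0.083, 0.702]
ft_force: [0.9, 1.5, -2.7]
grip_width: 0.246
{'clock': 11.1, 'joint_pos': [-0.496, 0.092, 0.475, 1.88, -0.046, 1.18, 0.23], 'position': [0.5, -0.021, 0.176], 'ee_rot': [-0.083, 0.702, 0.083, 0.702], 'ft_force': [0.939, 1.492, -2.728], 'torque': [0.523, -0.123, 0.059], 'grip_width': 0.246}
```

```bash
python3 -m crank '[[1,[0,0.05,0],[0,0,0]],[1,[0,0,-0.2],[0,0,0]],[1,[0,0,-0.2],[0,0,0]],[1,[0,0,-0.2],[0,0,0]],[1,[0,0,-0.2],[0,0,0]],[1,[0,0,-0.2],[0,0,0]],[1,[0,0,0],[0,0,0]],[1,[0,0,0],[0,0,0]]]' 40; python3 -c "
from h import *
st()"
```

```text
clock: 11.77
position: [0.5003, -0.0206, 0.1661]
ee_rot: [-0.083, 0.702, 0.083, 0.702]
ft_force: [0.8, 0.9, -3.4]
grip_width: 0.247
{'clock': 11.767, 'joint_pos': [-0.495, 0.103, 0.475, 1.892, -0.051, 1.159, 0.234], 'position': [0.5, -0.021, 0.166], 'ee_rot': [-0.083, 0.702, 0.083, 0.702], 'ft_force': [0.759, 0.942, -3.435], 'torque': [0.478, -0.182, -0.044], 'grip_width': 0.247}
```

```bash
python3 -m crank '[[1,[0.03,0.06,0],[0,0,0]],[1,[0,0,-0.2],[0,0,0]],[1,[0,0,-0.2],[0,0,0]],[1,[0,0,-0.2],[0,0,0]],[1,[0,0,-0.2],[0,0,0]],[1,[0,0,-0.2],[0,0,0]],[1,[0,0,-0.2],[0,0,0]],[1,[0,0,-0.2],[0,0,0]],[1,[0,0,-0.2],[0,0,0]],[1,[0,0,-0.2],[0,0,0]],[1,[0,0,0],[0,0,0]],[1,[0,0,0],[0,0,0]]]' 40; python3 -c "
from h import *
st()"
```

```text
clock: 12.77
position: [0.5006, -0.0201, 0.1482]
ee_rot: [-0.083, 0.702, 0.083, 0.702]
ft_force: [0.3, 0.5, -1.7]
grip_width: 0.247
{'clock': 12.767, 'joint_pos': [-0.492, 0.124, 0.474, 1.912, -0.063, 1.12, 0.242], 'position': [0.501, -0.02, 0.148], 'ee_rot': [-0.083, 0.702, 0.083, 0.702], 'ft_force': [0.325, 0.519, -1.714], 'torque': [-0.046, 0.028, 0.012], 'grip_width': 0.247}
```

Side loads are gone. The next step is the last 10 mm, slowly, until the collar touches.

```bash
python3 -m crank '[[1,[0,0,-0.2],[0,0,0]],[1,[0,0,-0.2],[0,0,0]],[1,[0,0,-0.2],[0,0,0]],[1,[0,0,-0.15],[0,0,0]],[1,[0,0,-0.1],[0,0,0]],[1,[0,0,0],[0,0,0]],[1,[0,0,0],[0,0,0]]]' 40; python3 -c "
from h import *
st()"
```

```text
clock: 13.35
position: [0.5006, -0.0201, 0.1398]
ee_rot: [-0.083, 0.702, 0.083, 0.702]
ft_force: [0.0, -0.2, -2.3]
grip_width: 0.245
{'clock': 13.35, 'joint_pos': [-0.49, 0.134, 0.474, 1.921, -0.068, 1.102, 0.247], 'position': [0.501, -0.02, 0.14], 'ee_rot': [-0.083, 0.702, 0.083, 0.702], 'ft_force': [0.025, -0.244, -2.334], 'torque': [-0.054, 0.075, -0.045], 'grip_width': 0.245}
```

```bash
python3 -m crank '[[1,[0,0,-0.1],[0,0,0]],[1,[0,0,-0.1],[0,0,0]],[1,[0,0,0],[0,0,0]],[1,[0,0,0],[0,0,0]]]' 40; python3 -m crank '[[1,[0,0,-0.05],[0,0,0]],[1,[0,0,0],[0,0,0]],[1,[0,0,0],[0,0,0]]]'
```

```text
clock: 13.68
position: [0.5006, -0.0201, 0.1378]
ee_rot: [-0.083, 0.702, 0.083, 0.702]
ft_force: [1.1, 0.3, -2.0]
grip_width: 0.244
clock: 13.93
position: [0.5007, -0.0201, 0.1375]
ee_rot: [-0.083, 0.702, 0.083, 0.702]
ft_force: [-0.8, 0.4, 1.2]
grip_width: 0.246
```

The collar is seated: the load went from about -2 N to +1.2 N at z = 0.1375, as predicted. Now I release, lift and check.

```bash
python3 -m crank '[[0.6,[0,0,0.0],[0,0,0]],[0.4,[0,0,0],[0,0,0]],[0.2,[0,0,0],[0,0,0]],[0.2,[0,0,0],[0,0,0]],[0.2,[0,0,0.3],[0,0,0]],[0.2,[0,0,0.7],[0,0,0]],[0.2,[0,0,1],[0,0,0]],[0.2,[0,0,1.5],[0,0,0]],[0.2,[0,0,1.5],[0,0,0]],[0.2,[0,0,1.5],[0,0,0]],[0.2,[0,0,1],[0,0,0]],[0.2,[0,0,0],[0,0,0]]]' 40; python3 - <<'E'
from h import *
st()
p=cam('wrist','w6.png')
for t in ('linchpin_knob','linchpin_seat','ring_bow'):
    for d in mark_of(t,p)[:1]: print(t,round(d['conf'],2),w(p,d['location']).round(4))
s=cam('scene','s6.png')
for t in ('linchpin_knob','linchpin_seat','ring_bow'):
    for d in mark_of(t,s)[:1]: print(t,round(d['conf'],2),w(s,d['location']).round(4))
a=cv2.imread('pics/w6.png')[100:350,200:450];b=cv2.imread('pics/s6.png')[200:300,150:250]
cv2.imwrite('pics/p6.png',np.hstack([cv2.resize(a,(400,400)),cv2.resize(b,(400,400),interpolation=cv2.INTER_CUBIC)]))
E
```

```text
clock: 14.93
position: [0.5019, -0.0201, 0.2151]
ee_rot: [-0.083, 0.701, 0.083, 0.704]
ft_force: [-0.0, 0.4, 0.2]
grip_width: 0.796
{'clock': 14.933, 'joint_pos': [-0.504, 0.057, 0.474, 1.828, -0.028, 1.259, 0.213], 'position': [0.502, -0.02, 0.215], 'ee_rot': [-0.083, 0.701, 0.083, 0.704], 'ft_force': [-0.001, 0.412, 0.173], 'torque': [0.025, 0.018, 0.01], 'grip_width': 0.796}
linchpin_knob 0.81 [ 0.4966 -0.0224  0.1536]
linchpin_seat 0.89 [ 0.5011 -0.0187  0.1238]
ring_bow 0.93 [0.4869 0.0304 0.117 ]
linchpin_knob 0.88 [ 0.4988 -0.0169  0.1561]
linchpin_seat 0.71 [0.6907 0.0711 0.0029]
ring_bow 0.6 [0.4909 0.0291 0.116 ]
```

View pics/p6.png

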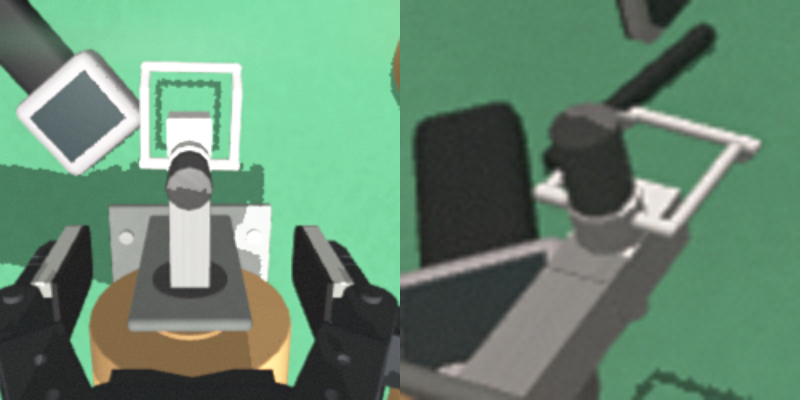

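The left panel (wrist) shows the pin in the bar with its collar at about (190,150) and the ring level past the free end. The right panel (scene) shows the collar resting on the bar and the ring open. Next I tilt the tool, set the fingers to about 41 mm apart and move out over the ring legs.

```bash
python3 -m crank '[[0.52,[-0.1,0.5,0],[-0.0584,-0.0137,0]],[0.52,[-0.1,0.5,0],[-0.0584,-0.0137,0]],[0.52,[-0.1,0.5,0],[-0.0584,-0.0137,0]],[0.52,[-0.1,0.5,0],[-0.0584,-0.0137,0]],[0.52,[-0.1,0.5,0],[-0.0584,-0.0137,0]],[0.52,[-0.1,0.5,0],[-0.0584,-0.0137,0]],[0.52,[-0.1,0.5,0],[-0.0584,-0.0137,0]],[0.52,[-0.1,0.5,0],[-0.0584,-0.0137,0]],[0.52,[-0.1,0.2,0],[-0.0584,-0.0137,0]],[0.52,[-0.1,0.05,0],[-0.0584,-0.0137,0]],[0.52,[0,0,0],[0,0,0]],[0.52,[0,0,0],[0,0,0]]]' 40; python3 - <<'E'
from h import *
from scipy.spatial.transform import Rotation as R
st(); print(R.from_quat(telemetry.get_obs()['ee_rot']).as_matrix().round(3))
E
```

```text
clock: 16.33
position: [0.4904, 0.0229, 0.2117]
ee_rot: [-0.287, 0.648, -0.127, 0.694]
ft_force: [0.2, 0.3, 0.7]
grip_width: 0.484
{'clock': 16.333, 'joint_pos': [-0.778, 0.102, 0.259, 1.916, 0.559, 1.355, -0.468], 'position': [0.49, 0.023, 0.212], 'ee_rot': [-0.287, 0.648, -0.127, 0.694], 'ft_force': [0.227, 0.311, 0.682], 'torque': [0.568, 0.15, -0.027], 'grip_width': 0.484}
[[ 0.128 -0.195  0.972]
 [-0.549  0.803  0.233]
 [-0.826 -0.564 -0.004]]
```

```bash
python3 -m crank '[[0.52,[0,0,-0.5],[0,0,0]],[0.52,[0,0,-1],[0,0,0]],[0.52,[0,0,-1.5],[0,0,0]],[0.52,[0,0,-1.5],[0,0,0]],[0.52,[0,0,-1.5],[0,0,0]],[0.52,[0,0,-1],[0,0,0]],[0.52,[0,0,-0.7],[0,0,0]],[0.52,[0,0,0],[0,0,0]],[0.52,[0,0,0],[0,0,0]]]'; python3 - <<'E'
from h import *
st()
p=cam('wrist')
for t in ('linchpin_knob','ring_bow'):
    for d in mark_of(t,p)[:1]: print(t,round(d['conf'],2),w(p,d['location']).round(4))
H=np.array([.5007,-.0195,.128]);u=np.array([-.2287,.9735,0]);z=np.array([0,0,1])
a=.6;T=telemetry.get_obs()['position']
for th in (0,.2,.4,.6,.8,1,1.1,1.2,1.3,1.4,1.5,1.6):
    c,s=np.cos(th),np.sin(th); r=34e-3
    P=H+u*(r*c+.0025*s+.0091)+z*(-r*s+.0025*c-.0062); print(th,P.round(4),((P-T)*100).round(2))
E
```

```text
clock: 17.08
position: [0.4907, 0.0222, 0.1354]
ee_rot: [-0.287, 0.647, -0.129, 0.694]
ft_force: [0.2, 1.1, 0.5]
grip_width: 0.479
{'clock': 17.083, 'joint_pos': [-0.77, 0.198, 0.259, 1.99, 0.564, 1.204, -0.549], 'position': [0.491, 0.022, 0.135], 'ee_rot': [-0.287, 0.647, -0.129, 0.694], 'ft_force': [0.197, 1.053, 0.474], 'torque': [0.542, 0.096, 0.037], 'grip_width': 0.479}
linchpin_knob 0.98 [ 0.5014 -0.0245  0.1551]
ring_bow 0.55 [0.4903 0.0258 0.1214]
0 [0.4908 0.0225 0.1243] [-0.02 -0.02 -1.17]
0.2 [0.4909 0.0223 0.1175] [-0.02 -0.03 -1.85]
0.4 [0.4912 0.0208 0.1109] [ 0.02 -0.18 -2.51]
0.6 [0.4919 0.0181 0.1047] [ 0.08 -0.46 -3.13]
0.8 [0.4928 0.0142 0.0992] [ 0.17 -0.85 -3.68]
1 [0.4939 0.0093 0.0945] [ 0.29 -1.33 -4.14]
1.1 [0.4946 0.0065 0.0926] [ 0.35 -1.61 -4.33]
1.2 [0.4953 0.0036 0.091 ] [ 0.42 -1.9  -4.5 ]
1.3 [0.496  0.0006 0.0897] [ 0.49 -2.21 -4.63]
1.4 [ 0.4967 -0.0026  0.0887] [ 0.57 -2.52 -4.73]
1.5 [ 0.4975 -0.0059  0.0881] [ 0.64 -2.85 -4.79]
1.6 [ 0.4983 -0.0092  0.0877] [ 0.72 -3.18 -4.82]
```

```bash
python3 -m crank '[[0.52,[0.1,-0.5,-0.5],[0,0,0]],[0.52,[0,0,-0.5],[0,0,0]],[0.52,[0,0,-0.45],[0,0,0]],[0.52,[0,0,-0.45],[0,0,0]],[0.52,[0,0,-0.35],[0,0,0]],[0.52,[0.02,-0.05,-0.35],[0,0,0]],[0.52,[0.02,-0.1,-0.3],[0,0,0]],[0.52,[0.02,-0.1,-0.25],[0,0,0]],[0.52,[0,0,0],[0,0,0]],[0.52,[0,0,0],[0,0,0]]]'; python3 - <<'E'
from h import *
st()
for c in ('scene','wrist'):
  p=cam(c,c+'7.png')
  for t in ('linchpin_knob','linchpin_seat','ring_bow'):
    for d in mark_of(t,p)[:1]: print(t,round(d['conf'],2),w(p,d['location']).round(4))
a=cv2.imread('pics/wrist7.png');b=cv2.imread('pics/scene7.png')[190:310,130:250]
cv2.imwrite('pics/p7.png',np.hstack([cv2.resize(a[:,120:520],(400,400)),cv2.resize(b,(400,400),interpolation=cv2.INTER_CUBIC)]))
E
```

```text
clock: 18.07
position: [0.4922, 0.0148, 0.1038]
ee_rot: [-0.287, 0.647, -0.129, 0.694]
ft_force: [-0.5, -0.3, 0.3]
grip_width: 0.486
{'clock': 18.067, 'joint_pos': [-0.758, 0.243, 0.265, 2.017, 0.573, 1.133, -0.574], 'position': [0.492, 0.015, 0.104], 'ee_rot': [-0.287, 0.647, -0.129, 0.694], 'ft_force': [-0.543, -0.253, 0.344], 'torque': [0.559, 0.143, 0.023], 'grip_width': 0.486}
linchpin_knob 0.65 [ 0.5018 -0.0174  0.153 ]
linchpin_seat 0.68 [ 0.5016 -0.0215  0.122 ]
ring_bow 0.46 [0.4952 0.0135 0.0876]
linchpin_seat 0.85 [ 0.4995 -0.0168  0.124 ]
ring_bow 0.56 [0.4915 0.015  0.0897]
```

View pics/p7.png

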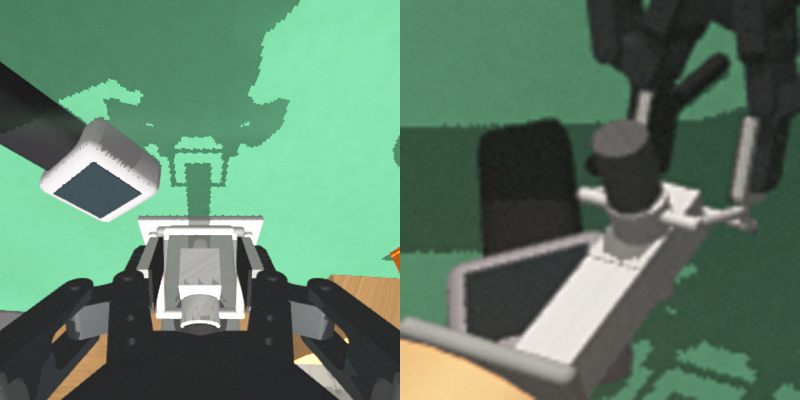

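The left panel shows the fingers astride the bar pressing both legs, with the ring part-way down. The right panel shows the pin still seated. The ring angle is about 0.7 rad and the force is near zero, so I continue along the arc.

```bash
python3 -m crank '[[0.52,[0.04,-0.17,-0.33],[0,0,0]],[0.52,[0.05,-0.2,-0.33],[0,0,0]],[0.52,[0.05,-0.22,-0.32],[0,0,0]],[0.52,[0.05,-0.23,-0.17],[0,0,0]],[0.52,[0.05,-0.24,-0.14],[0,0,0]],[0.52,[0.05,-0.25,-0.12],[0,0,0]],[0.52,[0,0,0],[0,0,0]],[0.52,[0,0,0],[0,0,0]]]'; python3 - <<'E'
from h import *
st()
for c in ('scene','wrist'):
  p=cam(c)
  for t in ('linchpin_knob','linchpin_seat','ring_bow'):
    for d in mark_of(t,p)[:1]: print(t,round(d['conf'],2),w(p,d['location']).round(4))
E
```

```text
clock: 19.13
position: [0.4951, 0.0015, 0.0897]
ee_rot: [-0.287, 0.647, -0.129, 0.694]
ft_force: [0.7, -0.6, 0.5]
grip_width: 0.48
{'clock': 19.133, 'joint_pos': [-0.741, 0.262, 0.275, 2.033, 0.583, 1.091, -0.571], 'position': [0.495, 0.001, 0.09], 'ee_rot': [-0.287, 0.647, -0.129, 0.694], 'ft_force': [0.701, -0.627, 0.513], 'torque': [0.623, 0.12, -0.02], 'grip_width': 0.48}
linchpin_knob 0.91 [ 0.5021 -0.0197  0.1547]
linchpin_seat 0.58 [ 0.4989 -0.0214  0.1195]
ring_bow 0.64 [ 0.5009 -0.0091  0.0742]
linchpin_seat 0.59 [ 0.5018 -0.0182  0.1253]
```

```bash
python3 -m crank '[[0.52,[0.03,-0.13,-0.04],[0,0,0]],[0.52,[0.03,-0.13,-0.04],[0,0,0]],[0.52,[0.03,-0.13,-0.03],[0,0,0]],[0.52,[0,0,0],[0,0,0]]]'; python3 -m crank '[[0.52,[0.03,-0.13,-0.02],[0,0,0]],[0.52,[0.03,-0.13,-0.02],[0,0,0]],[0.52,[0,0,0],[0,0,0]]]';python3 -m crank '[[0.52,[0.03,-0.13,-0.02],[0,0,0]],[0.52,[0,0,0],[0,0,0]],[0.52,[0,0,0],[0,0,0]]]'
```

```text
clock: 19.87
position: [0.4961, -0.0023, 0.0886]
ee_rot: [-0.287, 0.647, -0.128, 0.694]
ft_force: [0.7, 1.5, -0.7]
grip_width: 0.479
clock: 20.12
position: [0.4966, -0.0039, 0.088]
ee_rot: [-0.287, 0.647, -0.128, 0.695]
ft_force: [-0.8, 4.9, -0.8]
grip_width: 0.482
clock: 20.37
position: [0.4968, -0.0049, 0.0878]
ee_rot: [-0.287, 0.647, -0.128, 0.695]
ft_force: [-1.5, 4.7, -0.8]
grip_width: 0.481
```

```bash
python3 -m crank '[[0.52,[0.03,-0.13,-0.01],[0,0,0]],[0.52,[0,0,0],[0,0,0]],[0.52,[0,0,0],[0,0,0]]]'; python3 -m crank '[[0.52,[0.03,-0.13,-0.01],[0,0,0]],[0.52,[0,0,0],[0,0,0]],[0.52,[0,0,0],[0,0,0]]]'; python3 - <<'E'
from h import *
for c in ('scene','wrist'):
  p=cam(c)
  for t in ('linchpin_knob','linchpin_seat','ring_bow','ring'):
    for d in mark_of(t,p)[:1]: print(t,round(d['conf'],2),w(p,d['location']).round(4))
st()
E
```

```text
clock: 20.62
position: [0.4971, -0.0063, 0.0875]
ee_rot: [-0.287, 0.647, -0.128, 0.695]
ft_force: [-0.7, 3.9, -2.9]
grip_width: 0.48
clock: 20.87
position: [0.4975, -0.0085, 0.0878]
ee_rot: [-0.287, 0.647, -0.128, 0.694]
ft_force: [-0.8, 2.1, -0.9]
grip_width: 0.482
linchpin_knob 0.61 [ 0.4992 -0.0216  0.1558]
ring_bow 0.44 [ 0.5019 -0.0248  0.0726]Traceback (most recent call last):
  File "<stdin>", line 5, in <module>
ValueError: it knows: bar_hole, bottle, linchpin_knob, linchpin_seat, marker, ring_bow, scanner, spare_holder, spare_pin, stand, tape, tape_gun
```

```bash
python3 -m crank '[[0.52,[0.03,-0.12,0],[0,0,0]],[0.52,[0,0,0],[0,0,0]],[0.52,[0,0,0],[0,0,0]]]'; python3 -m crank '[[0.52,[0.03,-0.1,0],[0,0,0]],[0.52,[0,0,0],[0,0,0]],[0.52,[0,0,0],[0,0,0]]]'; python3 - <<'E'
from h import *
for c in ('scene','scene'):
  p=cam(c)
  for t in ('linchpin_knob','linchpin_seat','ring_bow'):
    for d in mark_of(t,p)[:1]: print(t,round(d['conf'],2),w(p,d['location']).round(4))
st()
E
```

```text
clock: 21.32
position: [0.4979, -0.0101, 0.0879]
ee_rot: [-0.287, 0.647, -0.129, 0.694]
ft_force: [0.3, 1.3, 0.4]
grip_width: 0.482
clock: 21.57
position: [0.4982, -0.0109, 0.0879]
ee_rot: [-0.287, 0.647, -0.129, 0.694]
ft_force: [0.5, 1.2, -0.4]
grip_width: 0.477
linchpin_knob 0.74 [ 0.4981 -0.0179  0.1569]
linchpin_seat 0.79 [ 0.5005 -0.0199  0.1203]
ring_bow 0.56 [ 0.5044 -0.0294  0.0763]
linchpin_knob 0.71 [ 0.4996 -0.017   0.1554]
linchpin_seat 0.81 [ 0.5012 -0.0235  0.1221]
ring_bow 0.64 [ 0.5069 -0.0291  0.0781]
{'clock': 21.967, 'joint_pos': [-0.725, 0.262, 0.285, 2.039, 0.591, 1.073, -0.556], 'position': [0.498, -0.011, 0.088], 'ee_rot': [-0.287, 0.647, -0.128, 0.694], 'ft_force': [-0.051, 0.104, -0.688], 'torque': [0.639, 0.167, 0.004], 'grip_width': 0.482}
```

The force has died away after the peak, so the bow has passed the tip. I'll withdraw straight out past the free end and look.

```bash
python3 -m crank '[[0.52,[-0.05,0.2,0],[0,0,0]],[0.52,[-0.12,0.5,0],[0,0,0]],[0.52,[-0.23,1,0],[0,0,0]],[0.52,[-0.35,1.5,0.2],[0,0,0]],[0.52,[-0.35,1.5,0.5],[0,0,0]],[0.52,[-0.35,1.5,1],[0,0,0]],[0.52,[-0.35,1.5,1],[0,0,0]],[0.52,[-0.35,1.5,1],[0,0,0]],[0.52,[0,0,0.5],[0,0,0]],[0.52,[0,0,0],[0,0,0]],[0.52,[0,0,0],[0,0,0]]]'; python3 - <<'E'
from h import *
st()
for c in ('scene','wrist'):
  p=cam(c,c+'8.png')
  for t in ('linchpin_knob','linchpin_seat','ring_bow'):
    for d in mark_of(t,p)[:1]: print(c,t,round(d['conf'],2),w(p,d['location']).round(4),px(p,w(p,d['location'])).round())
q=px(p,[.5007,-.0195,.11]).astype(int); print(q)
x0=max(0,min(440,q[0]-100));y0=max(0,min(200,q[1]-100))
a=cv2.imread('pics/wrist8.png')[y0:y0+200,x0:x0+200];b=cv2.imread('pics/scene8.png')[210:310,150:250]
cv2.imwrite('pics/p8.png',np.hstack([cv2.resize(a,(400,400),interpolation=cv2.INTER_CUBIC),cv2.resize(b,(400,400),interpolation=cv2.INTER_CUBIC)]))
E
```

```text
clock: 22.88
position: [0.4766, 0.0813, 0.1298]
ee_rot: [-0.287, 0.647, -0.128, 0.695]
ft_force: [0.9, -0.8, -1.0]
grip_width: 0.475
{'clock': 22.883, 'joint_pos': [-0.839, 0.238, 0.214, 1.953, 0.527, 1.254, -0.634], 'position': [0.477, 0.081, 0.13], 'ee_rot': [-0.287, 0.647, -0.128, 0.695], 'ft_force': [0.892, -0.818, -1.005], 'torque': [0.577, 0.136, 0.089], 'grip_width': 0.475}
scene linchpin_knob 0.73 [ 0.5003 -0.0178  0.1568] [198. 236.]
scene linchpin_seat 0.61 [ 0.5012 -0.0213  0.1212] [202. 257.]
scene ring_bow 0.52 [ 0.503  -0.0304  0.0778] [204. 283.]
wrist linchpin_knob 0.6 [ 0.4971 -0.0237  0.1543] [315. 340.]
wrist linchpin_seat 0.94 [ 0.5024 -0.0186  0.122 ] [323. 298.]
wrist ring_bow 0.69 [ 0.3495  0.1131 -0.0019] [153.  36.]
[320 284]
```

View pics/p8.png

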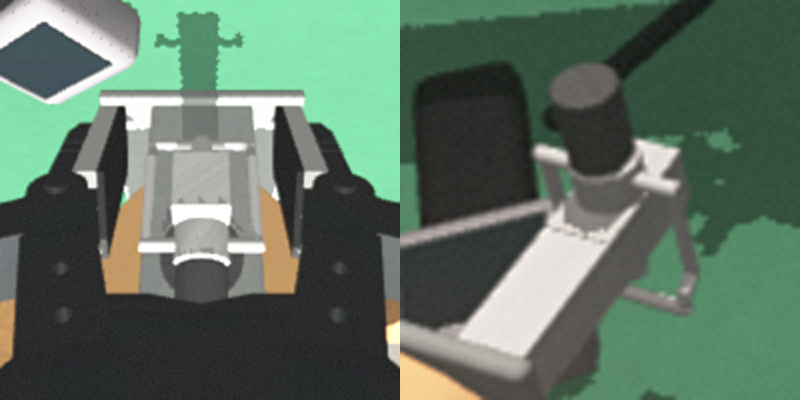

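```bash
python3 -m crank '[[0.52,[-0.3,1.5,1.5],[0,0,0]],[0.52,[-0.3,1.5,1.5],[0,0,0]],[0.52,[0,0,0],[0,0,0]],[0.52,[0,0,0],[0,0,0]]]'; python3 - <<'E'
from h import *
p=cam('scene')
for t in ('linchpin_knob','linchpin_seat','ring_bow'):
    for d in mark_of(t,p)[:1]: print(t,round(d['conf'],2),w(p,d['location']).round(4))
print(manip.hand_in())
E
```

```text
clock: 23.62
position: [0.471, 0.1119, 0.1601]
ee_rot: [-0.287, 0.647, -0.128, 0.695]
ft_force: [0.1, -0.2, -0.3]
grip_width: 0.48
linchpin_knob 0.91 [ 0.4983 -0.0175  0.1562]
linchpin_seat 0.83 [ 0.4998 -0.0217  0.1218]
ring_bow 0.39 [ 0.5047 -0.0299  0.0766]
the job is handed in; nothing more can be done
None
```

The linchpin is through the bar's cross hole with its collar on the top face, and the ring is swung down and snapped over the lower tip. I handed the job in at about 24 s of the 69 s allowed.

- **Insertion:** I took the pin from its holder by the knob and pushed it down with side loads of about 2 N or less. The collar touched at the expected height, with the ring still open past the free end.
- **Ring:** I set the fingers astride the bar and swung the ring down. The push peaked near 5 N, inside the expected 3–9 N, then fell away after the bow passed the tip.
- **Last checks:** The seat reads about 0.122 m, against 0.120 m for the bar top (the networks are good to about 4 mm). The bow sits behind the tip at a ring angle of about 1.6 rad, where it locks above 1.50. The arm was clear of everything with forces near zero. I saw no sign of other objects being moved, but I did not re-measure them.
- **Disagreements:** The networks gave a few false points: the ring bow placed on the bar or the bench, and once a seat placed on the tape roll. I rejected these against the pictures. The last bow reading had only 0.39 confidence, but it agreed with the earlier ones.

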